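# Free the rasp from the left-hand screw clamp

## Robot

A 6-joint arm with a two-finger parallel gripper is mounted at the origin on a cart in front of the work surface, level with it; the furniture and walls round the work are solid. World frame = base frame: x ahead of the robot, y to its left, z up, the work surface at z = 0. Lengths are in m, angles in rad, forces in N, time in s.
With the tool pointing down it reaches from about 0.375 to 0.9 m from the base axis. Payload 3.1 kg.
Tool frame: the origin (TCP) lies between the finger pads; the fingertips stand 8 mm ahead of it and the grasp point (between the pads) lies 11 mm behind it; z points along the fingers, y is the line along which they close (so a half turn about z gives the same grasp; the last joint's range is limited). The gripper opens to 85 mm and grips with 20 to 120 N. Pads are 22 mm wide; open, the fingers measure 114 mm over their backs; the gripper's body (76 mm by 85 mm) begins 54 mm behind the grasp point. The pads swing forward as they close: fully open they stand 13 mm farther back than shut.
Start: joints at [0.967, 0.527, 1.433, -0, 1.181, -0.178], TCP at [0.258, 0.569, 0.239] pointing down, gripper open.
Joint ranges: [-3.08, 3.08], [-0.75, 2.2], [0.22, 2.44], [-1.43, 4.57], [0, 2.65], [-2.85, 2.85]. Speed limits (rad/s): [2.79, 2.79, 3.14, 3.14, 3.14, 3.14].

## Interface

Orientations are given as a unit quaternion [x, y, z, w].
In Python, from station import readout, cams, sign_off gives the robot as it stands.
- The arm moves only by the tool send_rows, never from a script. Its argument "commands" is text: rows parted by semicolons, each of 5 numbers parted by spaces: the finger opening in mm, from 0 to 85.4, then the shift along the tool's x, y, z each as a share of 0.02 m, from -1 to 1, then the turn about the tool's z as a share of 4 degrees, from -1 to 1. In form: grip dx dy dz spin; .... A call has 1 to 20 rows; each row shifts and turns the commanded pose from where the row before left it, along the tool's axes as they then stand; what a row does not reach is not made up. A row lasts 1/12 s, in which the tool goes at most 41.7 mm and 7.16 degrees, less where a joint would pass 70% of its speed; a pose out of reach is approached as far as the arm can. A call with a number of a shift or a turn outside -1 to 1 is refused whole. A call with a gripper value outside its range is refused whole. The fingers move at their own pace and stop on an object; "grip_force" is the grip in N (left out, the last holds). Time passes only in rows, so rows that do not move let the fingers close. It gives the time, the measured TCP pose, the force, the opening and the grip force at its end, in the units of the state.
- readout.sense(): the state, without advancing time (a new reading comes with each control period).
- cams.snapshot(name): name is "scene" or "top" or "wrist"; returns a dict with "pixels" (480x640x3 uint8, red, green, blue), "intrinsics" (3x3 intrinsics, pixels), "eye" and "rotation" of the camera in the world. Camera axes: x right, y down, z forward; pixel columns grow to the right and rows downward; lengths in m; the calibration is good to about 2 mm. A picture is of the moment at which its call begins. There is no depth.
- sign_off(): hands the job in; it is judged then, once.
The state is a dict: "t": time; "q": joint angles; "qd": joint speeds; "tau": joint torques, N m; "tcp_pos": TCP position; "tool_rot": TCP orientation; "force": force on the tool from outside, world axes, zero at the start; "ft_torque": the same for the moment, N m; "finger_gap": opening from 0.0 (shut) to 1.0 (fully open); "gripper_force": force on a finger pad.
Only numpy, scipy, OpenCV 4.12 (cv2) and the standard library are available. Lean on these libraries where they do the work, as an engineer would, in place of code of your own. Each camera call takes 0.05 s, during which the arm holds its last target. There are 200 camera calls.

## Task

The rasp is held in the bench clamp, whose screw has a left-hand thread. Loosen the bar knob by turning it clockwise until you feel it come up against its stop, without wrenching the steel collar under it round; then draw the rasp out and lower it gently into the notched wooden rest, with its handle at the end of the lower upright. Leave everything else on the bench where it is.

Things in the scene. Friction and masses are not known exactly. Their poses are not given: they have to be found in the camera images.
- clamp: Grey screw clamp on a dark base plate 110 x 325 x 12 mm, fixed. Origin on the bench; y along the rasp to its tip, z up. The rasp lies over the origin along y: handle on a support (y -145 mm, x -22 to 22, top z 45), blade on an anvil (y 85 to 135, x -26 to 30, top z 54). Column at x 34 to 60, y 85 to 135; arm over the anvil from z 98 to 124. Open to -x.
- throat (a point): Point of the clamp's open throat on the anvil's front edge: clamp (-26, 110, 54) mm; axes as the clamp's. Once the knob is at its stop the sprung shoe (26 mm across; presses the blade with 8 to 15 N before) stands about 7 mm clear of the blade: raise the rasp 2 to 4 mm and draw it out to the clamp's -x; 60 mm of travel clears everything.
- knob_grip (a point): Centre of the knob's black bar, on the upright screw axis (clamp x 0, y 110 mm), turning with it: bar 56 mm long along x, 14 thick along y, 28 high. Now 178 to 182 mm above the bench. Left-hand thread: clockwise from above (yaw falling) loosens and lifts it 5 mm per rad; 1.8 to 2.7 rad to a hard stop, differing each time, unseen, only felt. Takes 0.25 N m; stays where left.
- collar_tab (a point): Outer end of the tab (along x, 30 mm from the screw axis) of the steel collar, 46 mm across, on the clamp's arm under the knob; collar top 134 mm above the bench, 20 mm below the bar. It carries the thread's stops: torque over 1 N m at the loosened stop, or at the tight one when turned the wrong way, wrenches it round. The tab's direction says nothing of where the stop is.
- rasp_grip (a point): Grasp place of the rasp (340 mm long, 0.25 to 0.5 kg), near its balance: centre of the orange handle's section, 28 wide (x) x 29 mm high. y to the blade's tip, z up. Handle from 20 mm ahead (+y) to 95 behind, underside 14.5 mm below; blade 24 wide, 7 thick, from +45 to +245 mm, underside 5.5 mm below. In the clamp it is near clamp (0, -75, 59.5) mm.
- rasp: The same half-round rasp; origin under the middle of its length, level with the handle's underside; axes as at its grasp place.
- rest: Fixed wooden rest, base 78 x 290 x 12 mm, two notched uprights 16 mm thick. Origin on the bench; y to the blade's end. Lower upright (handle) at y -145 mm, notch floor 45 mm high; higher one (blade) at y 90, floor 54 high. Notches about 35 mm wide in x at the floor, with bevelled cheeks 10 mm high.
- rest_seat (a point): Where the rasp's grasp place lies when the rasp is home in both notches: rest (0, -75, 59.5) mm; axes as the rest's (y to the blade's end).
- sanding_block: Bystander: brown sanding block, 62 x 100 x 34 mm, origin under its middle.
- flat_brush: Bystander: flat brush with red handle, 36 x 225 x 13 mm.
- marker_pen: Bystander: marker pen, 16 x 136 x 16 mm.
- screwdriver: Bystander: screwdriver with yellow handle, 28 x 212 x 26 mm.

How it is judged:
By the outcome, as a careful person would: the job done as asked, in the order asked, and still so for the second after the job is handed in, with the robot touching nothing.
It also fails if it takes over 72 s, if anything falls off the work surface, if the arm or the gripper's body presses on something with over 40 N, if the wrist force passes 120 N, or if a joint passes its speed limit or range.

## Working session

There is one attempt and no reset: what is moved stays moved. The work goes in short steps, Python scripts to look and compute and a tool call to move; the robot and the scene stay as the last step left them, time stands still between calls to the robot, and variables do not carry over. Pictures are saved under pics/ and viewed, at most 10 in all, crops included, and the job is handed in when it is done.

Besides the shell and the picture viewer there is one more tool, called after "Emit:" as name(argument=value, ...) on one line, values as JSON. send_rows: Moves the arm, as the interface text tells. Its arguments: {"type":"object","properties":{"commands":{"type":"string"},"grip_force":{"type":"number"}},"required":["commands"]}

```bash
mkdir -p pics; ls; python3 - <<'E'
from station import readout,cams
import cv2,numpy as np
print(readout.sense())
for n in ["scene","top"]:
    s=cams.snapshot(n); cv2.imwrite(f"pics/{n}0.png",s["pixels"][:,:,::-1]); print(n,s["intrinsics"],s["eye"],s["rotation"])
E
```

```text
pics
{'t': 0.0, 'q': array([ 9.66484589e-01,  5.28464075e-01,  1.43390619e+00,  2.56752966e-05,
        1.18137206e+00, -1.78499381e-01]), 'qd': array([-0.0003575 ,  0.00089711, -0.00014274, -0.00143925, -0.00064826,
       -0.00050609]), 'tau': array([ 8.80711068e-04, -4.42342079e+01, -1.78030193e+01, -1.29026248e-04,
        8.46829615e-03, -9.92981697e-07]), 'tcp_pos': array([0.25772995, 0.56862633, 0.23833363]), 'tool_rot': array([ 2.11306002e-01,  9.77419367e-01, -9.89022550e-04, -4.21010981e-04]), 'force': array([-0.82187088, -0.52226256, -0.62938397]), 'ft_torque': array([-0.01685439,  0.0309783 ,  0.02609076]), 'gripper_force': 0.0, 'finger_gap': 0.9987055135120259}
scene [[540.15299611   0.         310.94513877]
 [  0.         540.15299611 238.93028169]
 [  0.           0.           1.        ]] [-0.19075557 -0.80971209  0.96594808] [ 0.83145547 -0.32687729  0.16494671 -0.41788231]
top [[596.73046232   0.         311.17786413]
 [  0.         596.73046232 238.18247055]
 [  0.           0.           1.        ]] [3.04795559e-01 1.12408051e-03 1.59295113e+00] [-0.69940984  0.71034044 -0.05284813  0.0587316 ]
```

View pics/top0.png

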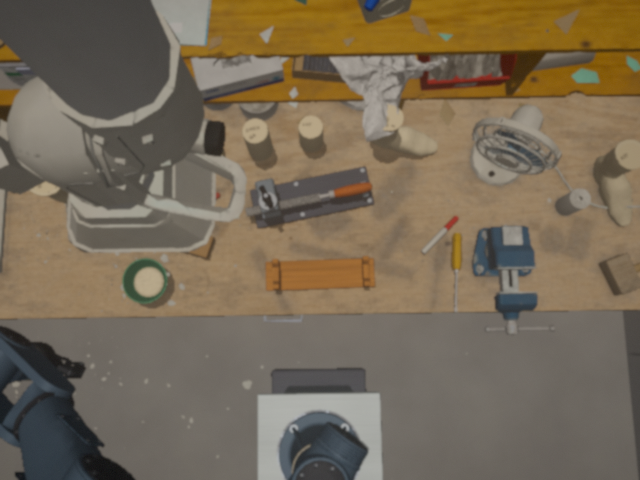

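View pics/scene0.png

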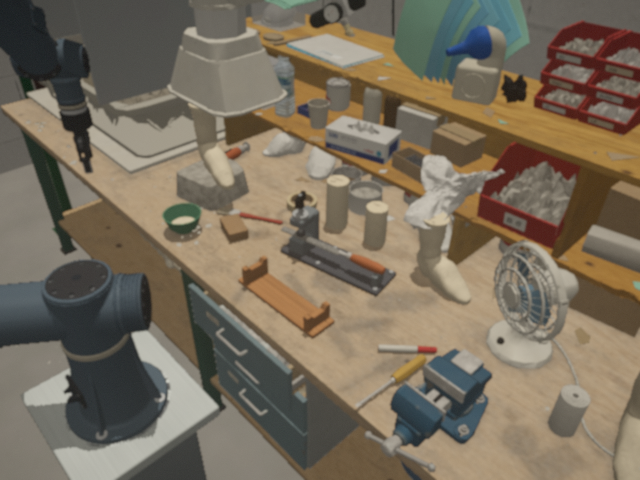

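The top view shows the clamp at about (312,197), with the knob near (266,193) and the handle to the right. The rest is at (320,274), and in the scene view its left upright looks taller. I'll enlarge crops of both for precise features.

```bash
cat > h.py <<'E'
from station import readout,cams
import cv2,numpy as np
from scipy.spatial.transform import Rotation as R
def ray(s,u,v):
    K=np.array(s["intrinsics"]); q=np.array(s["rotation"]); M=R.from_quat(q).as_matrix() if q.size==4 else q
    return np.array(s["eye"]),M@np.linalg.inv(K)@[u,v,1]
def onz(s,u,v,z):
    o,d=ray(s,u,v); return o+d*(z-o[2])/d[2]
def proj(s,p):
    K=np.array(s["intrinsics"]); M=R.from_quat(s["rotation"]).as_matrix()
    c=K@(M.T@(np.array(p)-s["eye"])); return c[:2]/c[2]
def poly(mask,eps=0.02):
    c=max(cv2.findContours(mask,cv2.RETR_EXTERNAL,cv2.CHAIN_APPROX_NONE)[0],key=cv2.contourArea); return c
E
python3 - <<'E'
from h import *
s=cams.snapshot("top"); p=s["pixels"]
a=cv2.resize(p[160:300,240:390],None,fx=4,fy=4,interpolation=cv2.INTER_CUBIC)
t=cams.snapshot("scene"); b=cv2.resize(t["pixels"][180:340,225:405],None,fx=3.3,fy=3.3,interpolation=cv2.INTER_CUBIC)
cv2.imwrite("pics/a.png",a[:,:,::-1]);cv2.imwrite("pics/b.png",b[:,:,::-1])
hsv=cv2.cvtColor(p,cv2.COLOR_RGB2HSV)
print("px",hsv[275,320],hsv[188,350],hsv[205,310],hsv[230,320])
E
```

```text
px [ 15 169 154] [ 12 183 153] [10 37 62] [ 16  77 129]
```

View pics/a.png

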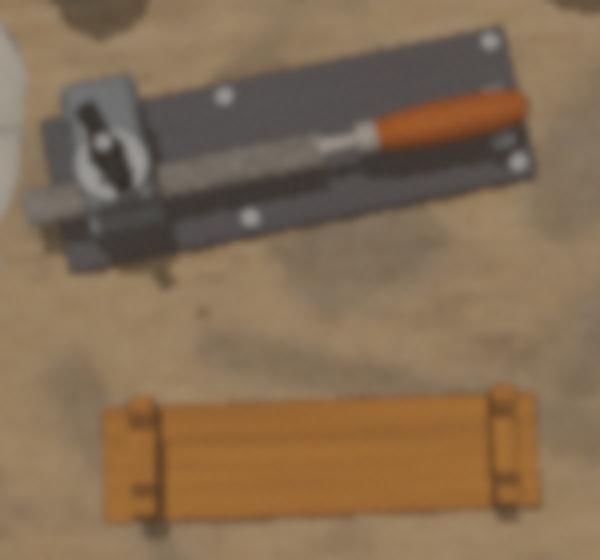

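View pics/b.png

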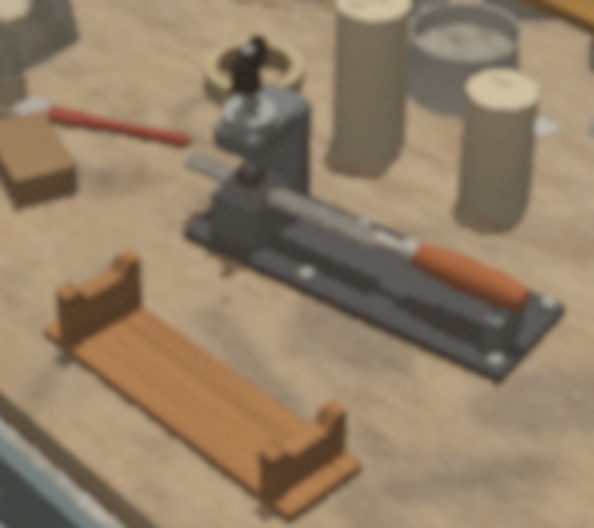

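The crops show three things:
- **Plate corners:** roughly (42,120), (500,28), (535,178) and (70,272) in crop a.
- **Knob:** its bar runs from (88,105) to (122,188).
- **Rest:** its left (+y) upright is clearly taller, so the lower one is at −y.

Next I'll compute the poses.

```bash
cat > m.py <<'E'
from h import *
s=cams.snapshot("top")
f=lambda x,y,z: onz(s,240+x/4-.4,160+y/4-.4,z)
P=np.array([f(*c,.012) for c in [(42,120),(500,28),(535,178),(70,272)]])
def rect(P):
    print("sides",[round(np.linalg.norm(P[i]-P[i-1])*1e3) for i in range(4)])
    y=(P[0]+P[3]-P[1]-P[2]); a=np.arctan2(y[1],y[0]); print("ctr",P.mean(0).round(4),"y-axis yaw deg",np.degrees(a).round(2))
print("clamp");rect(P)
print("rest");rect(np.array([f(*c,.012) for c in [(105,408),(533,392),(541,507),(105,521)]]))
k=f(104,145,.196);e1=f(88,105,.194);e2=f(122,188,.194)
print("knob",k,(e1+e2)/2,"bar len",np.linalg.norm(e1-e2),"dir",np.degrees(np.arctan2(*(e1-e2)[1::-1])))
hsv=cv2.cvtColor(s["pixels"],cv2.COLOR_RGB2HSV)
m=cv2.inRange(hsv,(4,150,90),(13,255,255)); m[:175]=0;m[205:]=0;m[:,:325]=0;m[:,385:]=0
c=poly(m);pts=np.array([onz(s,*q[0],.060)[:2] for q in c]);r=cv2.minAreaRect((pts*1e3).astype(np.float32));print("handle",r)
h=[f(376,135,.0595),f(524,103,.0595),f(40,205,.058)];print("handle front,back,blade tip",h)
E
python3 m.py
```

```text
clamp
sides [107, 319, 107, 320]
ctr [0.6702 0.0102 0.012 ] y-axis yaw deg 100.69
rest
sides [75, 286, 77, 289]
ctr [ 0.4605 -0.0091  0.012 ] y-axis yaw deg 91.1
knob [0.63202757 0.11896788 0.196     ] [0.63163681 0.1185672  0.194     ] bar len 0.055266957705096896 dir 21.541735354471452
handle ((677.2570190429688, -99.23316192626953), (25.368053436279297, 95.36546325683594), 10.614348411560059)
handle front,back,blade tip [array([ 0.66770379, -0.04868116,  0.0595    ]), array([ 0.68765965, -0.1466474 ,  0.0595    ]), array([0.62471311, 0.1727718 , 0.058     ])]
```

```bash
python3 - <<'E'
from h import *
s=cams.snapshot("top");t=cams.snapshot("scene")
for u in [(245,190),(215,245),(72,245),(225,140)]:
    print(u,[(z,onz(s,*u,z)[:2].round(2).tolist(),proj(t,onz(s,*u,z)).round().tolist()) for z in [.2,.3,.4,.5,.6,.7,.8]])
E
```

```text
(245, 190) [(0.2, [0.65, 0.17], [291.0, 184.0]), (0.3, [0.62, 0.16], [286.0, 156.0]), (0.4, [0.6, 0.14], [281.0, 124.0]), (0.5, [0.57, 0.13], [275.0, 89.0]), (0.6, [0.55, 0.12], [268.0, 48.0]), (0.7, [0.52, 0.11], [260.0, 2.0]), (0.8, [0.5, 0.1], [251.0, -52.0])]
(215, 245) [(0.2, [0.51, 0.24], [237.0, 191.0]), (0.3, [0.5, 0.22], [233.0, 162.0]), (0.4, [0.48, 0.2], [229.0, 130.0]), (0.5, [0.47, 0.19], [224.0, 94.0]), (0.6, [0.45, 0.17], [218.0, 52.0]), (0.7, [0.44, 0.15], [212.0, 5.0]), (0.8, [0.42, 0.14], [205.0, -50.0])]
(72, 245) [(0.2, [0.52, 0.58], [172.0, 148.0]), (0.3, [0.5, 0.54], [170.0, 123.0]), (0.4, [0.49, 0.5], [167.0, 96.0]), (0.5, [0.47, 0.45], [164.0, 64.0]), (0.6, [0.46, 0.41], [161.0, 28.0]), (0.7, [0.44, 0.37], [157.0, -13.0]), (0.8, [0.43, 0.33], [153.0, -62.0])]
(225, 140) [(0.2, [0.77, 0.22], [312.0, 163.0]), (0.3, [0.74, 0.2], [307.0, 137.0]), (0.4, [0.7, 0.19], [302.0, 107.0]), (0.5, [0.67, 0.17], [296.0, 74.0]), (0.6, [0.64, 0.16], [289.0, 37.0]), (0.7, [0.6, 0.14], [280.0, -7.0]), (0.8, [0.57, 0.12], [271.0, -57.0])]
```

```bash
python3 - <<'E'
from h import *
s=cams.snapshot("top");t=cams.snapshot("scene")
a=cv2.resize(s["pixels"][60:270,0:270],(400,311),interpolation=cv2.INTER_CUBIC)
b=cv2.resize(t["pixels"][0:215,20:300],(400,307),interpolation=cv2.INTER_CUBIC)
o=np.zeros((311,800,3),np.uint8);o[:,:400]=a;o[:307,400:]=b
cv2.imwrite("pics/c.png",o[:,:,::-1])
for z in (.24,.4,.5,.6,.65): print(z,proj(t,(.258,.569,z)),proj(s,(.258,.569,z)))
E
```

```text
0.24 [ 88.83926446 165.64302115] [ 63.01975129 358.20901354]
0.4 [ 73.68972788 110.80321459] [ 28.86842241 361.57337981]
0.5 [63.1199039 72.5415094] [  2.4304291  364.17787855]
0.6 [51.56003857 30.69595362] [-29.35093493 367.30877133]
0.65 [45.36432905  8.26810508] [-47.77854515 369.12413935]
```

View pics/c.png

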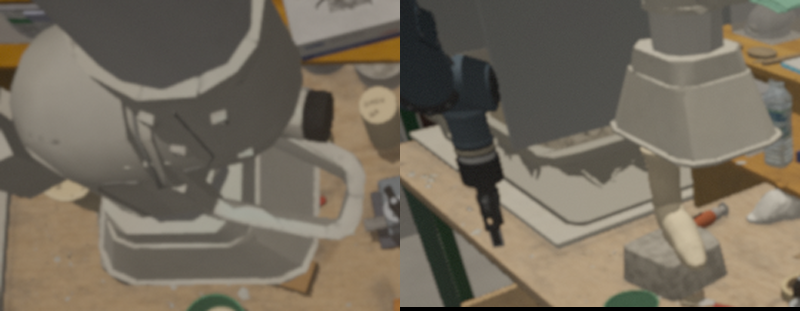

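```bash
python3 - <<'E'
from h import *
s=cams.snapshot("top");t=cams.snapshot("scene")
for u in [(285,93),(223,114),(163,88)]:
  for z in (.4,.44,.48): p=onz(t,*u,z);print(u,z,p.round(3),proj(s,p).round())
print("wrist-ish",onz(t,75,58,.5))
E
```

```text
(285, 93) 0.4 [0.737 0.291 0.4  ] [175. 126.]
(285, 93) 0.44 [0.671 0.213 0.44 ] [208. 150.]
(285, 93) 0.48 [0.606 0.135 0.48 ] [245. 176.]
(223, 114) 0.4 [0.529 0.291 0.4  ] [173. 224.]
(223, 114) 0.44 [0.478 0.213 0.44 ] [207. 245.]
(223, 114) 0.48 [0.427 0.135 0.48 ] [244. 268.]
(163, 88) 0.4 [0.509 0.552 0.4  ] [ 45. 236.]
(163, 88) 0.44 [0.46  0.456 0.44 ] [ 83. 256.]
(163, 88) 0.48 [0.41  0.359 0.48 ] [125. 279.]
wrist-ish [0.32599732 0.65538174 0.5       ]
```

The hood rim sits at z ≈ 0.44 and y > 0.21, so it clears the planned path. I'll swing in at a small radius first and then spin.

Emit:
send_rows(commands="85 -0.5 -0.5 0 0;85 -0.95 -1 0 0;85 -0.95 -1 0 0;85 -0.95 -1 0 0;85 -0.95 -1 0 0;85 -0.95 -1 0 0;85 -0.95 -1 0 0;85 -0.95 -1 0 0;85 -0.95 -1 0 0;85 -0.95 -1 0 0;85 -0.95 -1 0 0;85 -0.95 -1 0 0;85 -0.95 -1 0 0;85 -0.95 -1 0 0;85 -0.95 -1 0 0;85 -0.95 -1 0 0;85 -0.95 -1 0 0;85 -0.95 -1 0 0;85 -0.5 -0.5 0 0")

```text
t: 2.13
tcp_pos: [0.4231, 0.0972, 0.2397]
tool_rot: [0.212, 0.977, -0.0, 0.001]
force: [0.4, 1.1, -0.2]
finger_gap: 1.0
gripper_force: 0.0
```

Emit:
send_rows(commands="85 0 0 0 -1;85 0 0 0 -1;85 0 0 0 -1;85 0 0 0 -1;85 0 0 0 -1;85 0 0 0 -1;85 0 0 0 -1;85 0 0 0 -1;85 0 0 0 -1;85 0 0 0 -1;85 0 0 0 -1;85 0 0 0 -0.48;85 0 0 0 0")

```text
t: 3.22
tcp_pos: [0.4219, 0.0996, 0.2395]
tool_rot: [-0.187, 0.982, -0.0, 0.0]
force: [0.4, -0.0, -0.5]
finger_gap: 0.996
gripper_force: 0.0
```

```bash
cat > d.py <<'E'
from h import *
import sys
def toward(p,yaw_y=None):
    x=readout.sense();M=R.from_quat(x["tool_rot"]).as_matrix()
    d=M.T@(np.array(p)-x["tcp_pos"]); yy=np.degrees(np.arctan2(M[1,1],M[0,1]))
    print("t",round(x["t"],2),"tcp",x["tcp_pos"].round(4),"yawy",yy.round(2),"F",np.round(x["force"],1),"T",np.round(x["ft_torque"],2),"gap",round(x["finger_gap"]*85.4,1),"q",x["q"].round(2))
    print("units",(d/.02).round(2), "spin units",None if yaw_y is None else round((yy-yaw_y)/4,2))
if len(sys.argv)>3: toward([float(v) for v in sys.argv[1:4]],float(sys.argv[4]) if len(sys.argv)>4 else None)
E
python3 d.py .632 .119 .24 111.5
```

```text
t 3.22 tcp [0.4219 0.0996 0.2395] yawy 111.55 F [ 0.4 -0.  -0.5] T [0.04 0.03 0.02] gap 85.1 q [-0.03  0.27  1.89  0.    0.98 -1.97]
units [-10.13  -2.96  -0.02] spin units 0.01
```

Emit:
send_rows(commands="85 -0.7 -0.2 0 0;85 -1 -0.3 0 0;85 -1 -0.3 0 0;85 -1 -0.3 0 0;85 -1 -0.3 0 0;85 -1 -0.3 0 0;85 -1 -0.3 0 0;85 -1 -0.3 0 0;85 -1 -0.3 0 0;85 -1 -0.3 0 0;85 -0.43 -0.06 0 0;85 0 0 0 0")

```text
t: 4.22
tcp_pos: [0.6336, 0.119, 0.239]
tool_rot: [-0.186, 0.982, -0.0, 0.001]
force: [1.1, 0.7, -0.0]
finger_gap: 0.996
gripper_force: 0.0
```

```bash
python3 d.py .632 .119 .24 111.5; python3 - <<'E'
from h import *
w=cams.snapshot("wrist");print(w["eye"],[proj(w,p).round().tolist() for p in [(.632,.119,.194),(.632,.119,.134)]])
s=cams.snapshot("scene")
o=np.zeros((480,800,3),np.uint8);o[:,:480]=w["pixels"][:,80:560];o[:320,480:]=cv2.resize(s["pixels"][120:280,230:390],(320,320),interpolation=cv2.INTER_CUBIC)
cv2.imwrite("pics/d.png",o[:,:,::-1])
E
```

```text
t 4.22 tcp [0.6336 0.119  0.239 ] yawy 111.48 F [ 1.1  0.7 -0. ] T [-0.   -0.01 -0.  ] gap 85.0 q [ 0.01  0.55  1.38  0.    1.2  -1.93]
units [ 0.08  0.03 -0.05] spin units -0.0
[0.55971021 0.08977326 0.37302183] [[320.0, 277.0], [320.0, 238.0]]
```

View pics/d.png

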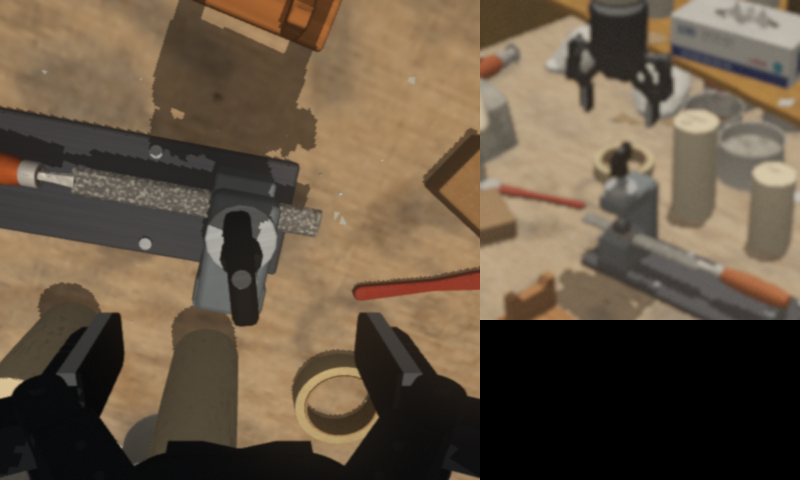

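The wrist view shows the bar upright at column ~322 with the screw head at (322,280), against a prediction of (320,277). The fingers are aligned, so I'll descend and grip lightly.

Emit:
send_rows(commands="85 0 0 0.8 0;85 0 0 1 0;85 0 0 1 0;85 0 0 0.5 0;40 0 0 0 0;30 0 0 0 0;5 0 0 0 0;5 0 0 0 0;5 0 0 0 0;5 0 0 0 0;5 0 0 0 0", grip_force=30)

```text
t: 5.23
tcp_pos: [0.6326, 0.1195, 0.1752]
tool_rot: [-0.187, 0.982, 0.0, 0.001]
force: [-1.8, 1.8, 5.0]
finger_gap: 0.169
gripper_force: 30.4
```

```bash
python3 d.py .632 .119 .173 111.5
```

```text
t 5.23 tcp [0.6326 0.1195 0.1752] yawy 111.57 F [-1.8  1.8  5. ] T [0.26 0.29 0.21] gap 14.5 q [ 0.01  0.62  1.44  0.    1.07 -1.93]
units [ 0.04 -0.01  0.11] spin units 0.02
```

Emit:
send_rows(commands="5 0 0 -0.017 1;5 0 0 -0.017 1;5 0 0 -0.017 1;5 0 0 -0.017 1;5 0 0 -0.017 1;5 0 0 -0.017 1")

```text
t: 5.73
tcp_pos: [0.6325, 0.1199, 0.1773]
tool_rot: [0.023, 1.0, 0.001, 0.001]
force: [-2.4, 2.6, 5.6]
finger_gap: 0.169
gripper_force: 31.4
```

```bash
python3 d.py .632 .119 .173 111.5
```

```text
t 5.73 tcp [0.6325 0.1199 0.1773] yawy 87.38 F [-2.4  2.6  5.6] T [0.47 0.31 0.21] gap 14.5 q [ 0.01  0.62  1.44  0.    1.07 -1.51]
units [ 0.02 -0.05  0.22] spin units -6.03
```

Emit:
send_rows(commands="5 0 0 -0.017 1;5 0 0 -0.017 1;5 0 0 -0.017 1;5 0 0 -0.017 1;5 0 0 -0.017 1;5 0 0 -0.017 1;5 0 0 -0.017 1;5 0 0 -0.017 1")

```text
t: 6.4
tcp_pos: [0.6326, 0.1205, 0.18]
tool_rot: [0.297, 0.955, 0.002, 0.001]
force: [0.2, 3.5, 3.0]
finger_gap: 0.168
gripper_force: 31.8
```

```bash
python3 d.py .632 .119 .173 111.5
```

```text
t 6.4 tcp [0.6326 0.1205 0.18  ] yawy 55.39 F [0.2 3.5 3. ] T [0.61 0.19 0.33] gap 14.3 q [ 0.01  0.62  1.44  0.    1.08 -0.95]
units [-0.02 -0.08  0.35] spin units -14.03
```

Emit:
send_rows(commands="5 0 0 -0.017 1;5 0 0 -0.017 1;5 0 0 -0.017 1;5 0 0 -0.017 1;5 0 0 -0.017 1;5 0 0 -0.017 1;5 0 0 -0.017 1;5 0 0 -0.017 1")

```text
t: 7.07
tcp_pos: [0.633, 0.1209, 0.1828]
tool_rot: [0.549, 0.836, 0.002, 0.001]
force: [0.2, 3.7, 4.5]
finger_gap: 0.17
gripper_force: 32.4
```

```bash
python3 d.py .632 .119 .173 111.5
```

```text
t 7.07 tcp [0.633  0.1209 0.1828] yawy 23.39 F [0.2 3.7 4.5] T [0.82 0.04 0.31] gap 14.5 q [ 0.01  0.62  1.44  0.    1.08 -0.4 ]
units [-0.07 -0.09  0.49] spin units -22.03
```

Emit:
send_rows(commands="5 0 0 -0.017 1;5 0 0 -0.017 1;5 0 0 -0.013 0.75;5 0 0 0 0", grip_force=25)

```text
t: 7.4
tcp_pos: [0.6333, 0.1208, 0.1838]
tool_rot: [0.626, 0.78, 0.003, 0.001]
force: [0.7, 5.6, 5.1]
finger_gap: 0.172
gripper_force: 28.5
```

```bash
python3 d.py .632 .119 .173 111.5
```

```text
t 7.4 tcp [0.6333 0.1208 0.1838] yawy 12.51 F [0.7 5.6 5.1] T [0.92 0.06 0.25] gap 14.7 q [ 0.01  0.61  1.44  0.    1.09 -0.21]
units [-0.08 -0.08  0.54] spin units -24.75
```

Emit:
send_rows(commands="5 0 0 -0.008 0.5;5 0 0 -0.008 0.5;5 0 0 0 0")

```text
t: 7.65
tcp_pos: [0.6333, 0.1208, 0.1841]
tool_rot: [0.652, 0.758, 0.003, 0.001]
force: [0.6, 5.2, 6.8]
finger_gap: 0.169
gripper_force: 27.3
```

```bash
python3 d.py .632 .119 .173 111.5
```

```text
t 7.65 tcp [0.6333 0.1208 0.1841] yawy 8.56 F [0.6 5.2 6.8] T [0.98 0.   0.26] gap 14.4 q [ 0.01  0.61  1.44  0.    1.09 -0.14]
units [-0.08 -0.08  0.55] spin units -25.74
```

Emit:
send_rows(commands="5 0 0 -0.008 0.5;5 0 0 -0.008 0.5;5 0 0 0 0")

```text
t: 7.9
tcp_pos: [0.6334, 0.1208, 0.1844]
tool_rot: [0.678, 0.735, 0.003, 0.001]
force: [0.3, 5.6, 5.2]
finger_gap: 0.169
gripper_force: 27.1
```

```bash
python3 d.py .632 .119 .173 111.5
```

```text
t 7.9 tcp [0.6334 0.1208 0.1844] yawy 4.56 F [0.3 5.6 5.2] T [ 0.99 -0.04  0.17] gap 14.4 q [ 0.01  0.61  1.44  0.    1.09 -0.07]
units [-0.09 -0.08  0.57] spin units -26.74
```

Emit:
send_rows(commands="5 0 0 -0.008 0.5;5 0 0 -0.008 0.5;5 0 0 0 0")

```text
t: 8.15
tcp_pos: [0.6335, 0.1208, 0.1848]
tool_rot: [0.704, 0.711, 0.003, 0.001]
force: [0.7, 5.4, 5.6]
finger_gap: 0.164
gripper_force: 27.0
```

```bash
python3 d.py .632 .119 .173 111.5
```

```text
t 8.15 tcp [0.6335 0.1208 0.1848] yawy 0.56 F [0.7 5.4 5.6] T [ 0.97 -0.02  0.18] gap 14.0 q [0.01 0.61 1.44 0.   1.09 0.  ]
units [-0.09 -0.08  0.59] spin units -27.74
```

Emit:
send_rows(commands="5 0 0 -0.008 0.5;5 0 0 -0.008 0.5;5 0 0 0 0")

```text
t: 8.4
tcp_pos: [0.6335, 0.1208, 0.1852]
tool_rot: [0.728, 0.686, 0.003, 0.001]
force: [0.7, 5.1, 5.7]
finger_gap: 0.164
gripper_force: 27.0
```

```bash
python3 d.py .632 .119 .173 111.5
```

```text
t 8.4 tcp [0.6335 0.1208 0.1852] yawy -3.44 F [0.7 5.1 5.7] T [ 1.04 -0.02  0.19] gap 14.0 q [0.01 0.61 1.44 0.   1.09 0.07]
units [-0.1  -0.07  0.61] spin units -28.74
```

Emit:
send_rows(commands="5 0 0 -0.008 0.5;5 0 0 -0.008 0.5;5 0 0 0 0")

```text
t: 8.65
tcp_pos: [0.6336, 0.1208, 0.1855]
tool_rot: [0.752, 0.66, 0.003, 0.0]
force: [-0.1, 6.4, 5.5]
finger_gap: 0.169
gripper_force: 27.0
```

```bash
python3 d.py .632 .119 .173 111.5
```

```text
t 8.65 tcp [0.6336 0.1208 0.1855] yawy -7.44 F [-0.1  6.4  5.5] T [ 0.99 -0.01  0.16] gap 14.4 q [0.01 0.61 1.43 0.   1.09 0.14]
units [-0.1  -0.07  0.62] spin units -29.74
```

Emit:
send_rows(commands="5 0 0 -0.008 0.5;5 0 0 -0.008 0.5;5 0 0 0 0")

```text
t: 8.9
tcp_pos: [0.6337, 0.1208, 0.1858]
tool_rot: [0.774, 0.633, 0.003, 0.0]
force: [1.3, 4.1, 5.6]
finger_gap: 0.165
gripper_force: 27.1
```

```bash
python3 d.py .632 .119 .173 111.5
```

```text
t 8.9 tcp [0.6337 0.1208 0.1858] yawy -11.45 F [1.3 4.1 5.6] T [ 1.   -0.04  0.14] gap 14.1 q [0.01 0.61 1.43 0.   1.09 0.21]
units [-0.11 -0.07  0.64] spin units -30.74
```

Emit:
send_rows(commands="5 0 0 -0.008 0.5;5 0 0 -0.008 0.5;5 0 0 0 0")

```text
t: 9.15
tcp_pos: [0.6337, 0.1208, 0.1862]
tool_rot: [0.796, 0.606, 0.003, 0.0]
force: [0.2, 4.8, 6.2]
finger_gap: 0.165
gripper_force: 27.1
```

```bash
python3 d.py .632 .119 .173 111.5
```

```text
t 9.15 tcp [0.6337 0.1208 0.1862] yawy -15.45 F [0.2 4.8 6.2] T [ 0.91 -0.07  0.21] gap 14.1 q [0.01 0.61 1.43 0.   1.09 0.28]
units [-0.11 -0.06  0.66] spin units -31.74
```

Emit:
send_rows(commands="5 0 0 -0.008 0.5;5 0 0 -0.008 0.5;5 0 0 0 0")

```text
t: 9.4
tcp_pos: [0.6338, 0.1208, 0.1865]
tool_rot: [0.816, 0.578, 0.003, 0.0]
force: [-0.1, 5.9, 6.7]
finger_gap: 0.166
gripper_force: 27.1
```

```bash
python3 d.py .632 .119 .173 111.5
```

```text
t 9.4 tcp [0.6338 0.1208 0.1865] yawy -19.45 F [-0.1  5.9  6.7] T [ 0.92 -0.08  0.18] gap 14.2 q [0.01 0.61 1.43 0.   1.09 0.35]
units [-0.12 -0.06  0.68] spin units -32.74
```

Emit:
send_rows(commands="5 0 0 -0.008 0.5;5 0 0 -0.008 0.5;5 0 0 0 0")

```text
t: 9.65
tcp_pos: [0.6339, 0.1208, 0.1869]
tool_rot: [0.836, 0.549, 0.003, 0.0]
force: [0.6, 6.0, 6.3]
finger_gap: 0.17
gripper_force: 27.1
```

```bash
python3 d.py .632 .119 .173 111.5
```

```text
t 9.65 tcp [0.6339 0.1208 0.1869] yawy -23.44 F [0.6 6.  6.3] T [ 0.94 -0.05  0.22] gap 14.5 q [0.01 0.61 1.43 0.   1.09 0.42]
units [-0.12 -0.05  0.69] spin units -33.74
```

Emit:
send_rows(commands="5 0 0 -0.008 0.5;5 0 0 -0.008 0.5;5 0 0 0 0")

```text
t: 9.9
tcp_pos: [0.6339, 0.1208, 0.1872]
tool_rot: [0.855, 0.519, 0.003, 0.0]
force: [0.1, 4.4, 6.5]
finger_gap: 0.166
gripper_force: 27.1
```

```bash
python3 d.py .632 .119 .173 111.5
```

```text
t 9.9 tcp [0.6339 0.1208 0.1872] yawy -27.44 F [0.1 4.4 6.5] T [ 0.95 -0.06  0.19] gap 14.2 q [0.01 0.61 1.43 0.   1.09 0.49]
units [-0.13 -0.05  0.71] spin units -34.74
```

Emit:
send_rows(commands="5 0 0 -0.008 0.5;5 0 0 -0.008 0.5;5 0 0 0 0")

```text
t: 10.15
tcp_pos: [0.634, 0.1207, 0.1876]
tool_rot: [0.872, 0.489, 0.003, 0.0]
force: [0.5, 5.3, 5.6]
finger_gap: 0.166
gripper_force: 27.1
```

```bash
python3 d.py .632 .119 .173 111.5
```

```text
t 10.15 tcp [0.634  0.1207 0.1876] yawy -31.45 F [0.5 5.3 5.6] T [ 0.93 -0.12  0.15] gap 14.2 q [0.01 0.61 1.43 0.   1.09 0.56]
units [-0.13 -0.04  0.73] spin units -35.74
```

Emit:
send_rows(commands="5 0 0 -0.008 0.5;5 0 0 -0.008 0.5;5 0 0 0 0")

```text
t: 10.4
tcp_pos: [0.634, 0.1206, 0.1878]
tool_rot: [0.888, 0.459, 0.003, 0.0]
force: [2.3, 5.6, 4.8]
finger_gap: 0.17
gripper_force: 41.5
```

```bash
python3 d.py .632 .119 .173 111.5
```

```text
t 10.4 tcp [0.634  0.1206 0.1878] yawy -35.32 F [2.3 5.6 4.8] T [ 0.98 -0.12  0.74] gap 14.5 q [0.01 0.61 1.43 0.   1.09 0.63]
units [-0.13 -0.04  0.74] spin units -36.71
```

The torque jumped from about 0.18 to 0.74 N·m and the pad force rose, so the stop has been felt at about 2.56 rad. I'll release and lift.

Emit:
send_rows(commands="20 0 0 0 0;60 0 0 0 0;85 0 0 0 0;85 0 0 0 0;85 0 0 -0.6 0;85 0 0 -1 0;85 0 0 -1 0;85 0 0 -1 0;85 0 0 0 0")

```text
t: 11.15
tcp_pos: [0.6344, 0.1187, 0.2626]
tool_rot: [0.889, 0.458, 0.004, 0.002]
force: [0.5, 0.3, 0.6]
finger_gap: 0.995
gripper_force: 0.0
```

Emit:
send_rows(commands="85 0 0 0 -1;85 0 0 0 -1;85 0 0 0 -1;85 0 0 0 -1;85 0 0 0 -1;85 0 0 0 -1;85 0 0 0 -1;85 0 0 0 -1;85 0 0 0 -1;85 0 0 0 -1;85 0 0 0 -1;85 0 0 0 -0.5;85 0 0 0 0")

```text
t: 12.23
tcp_pos: [0.6314, 0.1187, 0.257]
tool_rot: [0.639, 0.769, -0.001, -0.001]
force: [0.3, -0.6, -0.1]
finger_gap: 0.998
gripper_force: 0.0
```

```bash
python3 d.py .669 -.062 .20 10.7
```

```text
t 12.23 tcp [0.6314 0.1187 0.257 ] yawy 10.54 F [ 0.3 -0.6 -0.1] T [0.09 0.04 0.02] gap 85.2 q [ 0.01  0.53  1.37 -0.    1.24 -0.17]
units [-9.23  0.2   2.85] spin units -0.04
```

Emit:
send_rows(commands="85 -0.6 0 0 0;85 -1 0 0 0;85 -1 0.1 0 0;85 -1 0.1 0 0;85 -1 0 0 0;85 -1 0 0 0;85 -1 0 0.3 0;85 -1 0 0.7 0;85 -1 0 1 0;85 -0.6 0 0.85 0;85 0 0 0 0")

```text
t: 13.15
tcp_pos: [0.6673, -0.0647, 0.1963]
tool_rot: [0.641, 0.768, -0.002, -0.003]
force: [0.0, 0.4, -0.6]
finger_gap: 0.994
gripper_force: 0.0
```

```bash
python3 d.py .669 -.062 .20 10.7; python3 - <<'E'
from h import *
w=cams.snapshot("wrist");print(w["eye"],[proj(w,p).round().tolist() for p in [(.669,-.062,.074),(.6653,-.0423,.06),(.6867,-.1554,.06)]])
s=cams.snapshot("scene")
o=np.zeros((480,800,3),np.uint8);o[:,:480]=w["pixels"][:,80:560];o[:320,480:]=cv2.resize(s["pixels"][180:280,270:370],(320,320),interpolation=cv2.INTER_CUBIC)
cv2.imwrite("pics/e.png",o[:,:,::-1])
E
```

```text
t 13.15 tcp [ 0.6673 -0.0647  0.1963] yawy 10.27 F [ 0.   0.4 -0.6] T [ 0.02  0.03 -0.06] gap 84.9 q [-0.26  0.64  1.35 -0.    1.17 -0.44]
units [ 0.12  0.1  -0.18] spin units -0.11
[0.6539805  0.01257418 0.33058615] [[324.0, 228.0], [323.0, 194.0], [324.0, 342.0]]
```

View pics/e.png

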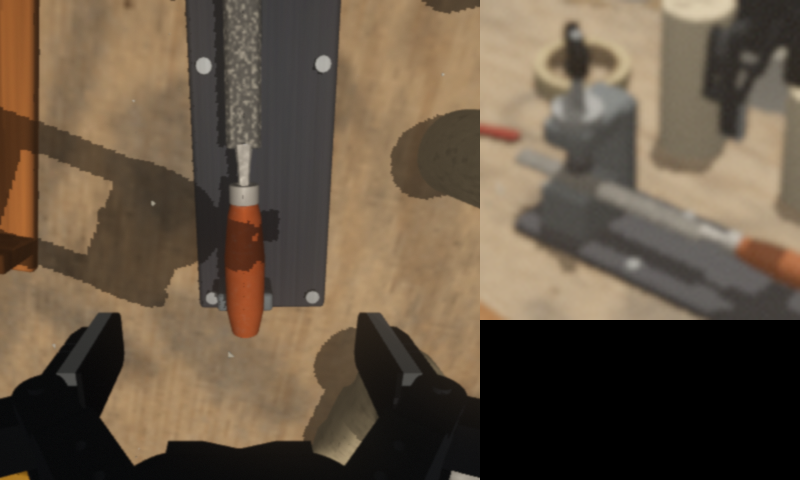

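The wrist view shows the handle from (324,184) to (324,337), centred on the predicted column and about 6 mm further forward. I'll check what the beige object near (430,400) in the wrist image is before descending.

```bash
python3 - <<'E'
from h import *
w=cams.snapshot("wrist");s=cams.snapshot("top")
for u in [(395,370),(470,130),(430,440)]:
  for z in (0,.1): p=onz(w,*u,z);print(u,z,p.round(3),proj(s,p).round())
E
python3 d.py .6685 -.057 .0485 10.7
```

```text
(395, 370) 0 [ 0.771 -0.21   0.   ] [391. 161.]
(395, 370) 0.1 [ 0.736 -0.143  0.1  ] [370. 163.]
(470, 130) 0 [0.776 0.02  0.   ] [307. 160.]
(470, 130) 0.1 [0.74  0.019 0.1  ] [307. 163.]
(430, 440) 0 [ 0.827 -0.286  0.   ] [418. 141.]
(430, 440) 0.1 [ 0.775 -0.196  0.1  ] [390. 148.]
t 13.35 tcp [ 0.67   -0.0609  0.2017] yawy 10.53 F [-0.4  0.6 -0.5] T [-0.    0.02  0.02] gap 85.1 q [-0.26  0.63  1.34  0.    1.17 -0.44]
units [ 0.21 -0.05  7.66] spin units -0.04
```

Emit:
send_rows(commands="70 0.2 0 0.6 0;70 0 0 1 0;70 0 0 1 0;70 0 0 1 0;70 0 0 1 0;70 0 0 1 0;70 0 0 1 0;70 0 0 0.7 0;70 0 0 0.3 0;70 0 0 0 0")

```text
t: 14.18
tcp_pos: [0.6683, -0.0565, 0.0478]
tool_rot: [0.639, 0.769, -0.0, -0.001]
force: [-0.8, -0.2, -0.1]
finger_gap: 0.821
gripper_force: 0.0
```

```bash
python3 d.py .6685 -.057 .0485 10.7
```

```text
t 14.18 tcp [ 0.6683 -0.0565  0.0478] yawy 10.57 F [-0.8 -0.2 -0.1] T [-0.02 -0.01 -0.02] gap 70.1 q [-0.25  0.82  1.43  0.    0.88 -0.44]
units [-0.03  0.   -0.03] spin units -0.03
```

Emit:
send_rows(commands="45 0 0 0 0;36 0 0 0 0;36 0 0 0 0;20 0 0 0 0;20 0 0 0 0;20 0 0 0 0;20 0 0 0 0;20 0 0 0 0", grip_force=50)

```text
t: 14.85
tcp_pos: [0.6696, -0.0576, 0.0501]
tool_rot: [0.639, 0.769, 0.0, 0.001]
force: [-0.1, -0.2, 5.5]
finger_gap: 0.328
gripper_force: 51.0
```

```bash
python3 d.py .6685 -.057 .0485 10.7
```

```text
t 14.85 tcp [ 0.6696 -0.0576  0.0501] yawy 10.53 F [-0.1 -0.2  5.5] T [-0.03  0.23  0.07] gap 28.1 q [-0.25  0.82  1.43 -0.    0.89 -0.44]
units [ 0.04 -0.05  0.08] spin units -0.04
```

Emit:
send_rows(commands="20 0 0 -0.05 0;20 0 0 -0.05 0;20 0 0 -0.06 0;20 0 0 0 0;20 0 0 0 0")

```text
t: 15.27
tcp_pos: [0.6683, -0.0572, 0.0511]
tool_rot: [0.639, 0.769, -0.0, -0.001]
force: [-0.1, -0.5, -3.6]
finger_gap: 0.333
gripper_force: 50.0
```

```bash
python3 d.py .6685 -.057 .0485 10.7
```

```text
t 15.27 tcp [ 0.6683 -0.0572  0.0511] yawy 10.52 F [-0.1 -0.5 -3.6] T [ 0.    0.   -0.03] gap 28.4 q [-0.25  0.82  1.43  0.    0.89 -0.44]
units [0.01 0.01 0.13] spin units -0.05
```

Emit:
send_rows(commands="20 0 -0.2 0 0;20 0 -0.4 0 0;20 0 -0.4 0 0;20 0 -0.2 0 0")

```text
t: 15.6
tcp_pos: [0.6429, -0.0617, 0.0514]
tool_rot: [0.639, 0.769, -0.001, -0.001]
force: [-0.2, 1.0, -2.5]
finger_gap: 0.33
gripper_force: 50.0
```

```bash
python3 d.py .6685 -.057 .0485 10.7
```

```text
t 15.6 tcp [ 0.6429 -0.0617  0.0514] yawy 10.51 F [-0.2  1.  -2.5] T [ 0.01 -0.01 -0.01] gap 28.2 q [-0.27  0.8   1.5  -0.    0.85 -0.45]
units [-0.    1.3   0.14] spin units -0.05
```

Emit:
send_rows(commands="20 0 -0.3 0 0;20 0 -0.5 0 0;20 0 -0.5 0 0;20 0 -0.5 0 0;20 0 -0.5 0 0;20 0 -0.4 0 0;20 0 -0.2 0 0;20 0 0 0 0")

```text
t: 16.27
tcp_pos: [0.587, -0.0724, 0.0518]
tool_rot: [0.64, 0.769, -0.0, -0.001]
force: [-0.6, -0.1, -3.1]
finger_gap: 0.335
gripper_force: 50.0
```

```bash
python3 d.py .6685 -.057 .0485 10.7
```

```text
t 16.27 tcp [ 0.587  -0.0724  0.0518] yawy 10.49 F [-0.6 -0.1 -3.1] T [-0.03  0.02 -0.02] gap 28.6 q [-0.31  0.75  1.65 -0.    0.75 -0.49]
units [0.01 4.15 0.16] spin units -0.05
```

Emit:
send_rows(commands="20 0 0 -0.5 0;20 0 0 -1 0;20 0 0 -1 0;20 0 0 -1 0;20 0 0 -0.7 0;20 0 0 0 0")

```text
t: 16.77
tcp_pos: [0.5914, -0.073, 0.14]
tool_rot: [0.639, 0.769, 0.002, 0.004]
force: [0.0, -0.6, -2.4]
finger_gap: 0.328
gripper_force: 50.1
```

```bash
python3 - <<'E'
from h import *
s=cams.snapshot("top")
f=lambda x,y,z: onz(s,240+x/4-.4,160+y/4-.4,z)
H=(f(142,410,.066)+f(146,495,.066))/2;L=(f(504,397,.057)+f(507,487,.057))/2
d=(H-L)[:2];print(H,L,np.linalg.norm(d),np.degrees(np.arctan2(d[1],d[0])));d/=np.linalg.norm(d)
print("seat from uprights",L[:2]+.07*d,H[:2]-.165*d)
a=np.radians(91.1);y=np.array([np.cos(a),np.sin(a)]);print("seat from base",np.array([.4605,-.0091])-.0475*y)
w=cams.snapshot("wrist");cv2.imwrite("pics/f.png",w["pixels"][:,:,::-1])
c=[];np.savez("w.npz",**{k:np.array(v) for k,v in w.items()})
E
python3 d.py .461 -.0566 .14 1.1
```

```text
[0.4598364 0.1047842 0.066    ] [ 0.46389254 -0.12812623  0.057     ] 0.23294574714663702 90.9977047482279
seat from uprights [ 0.46267367 -0.05813684] [ 0.46270944 -0.06019079]
seat from base [ 0.46141188 -0.05659125]
t 16.87 tcp [ 0.589  -0.0724  0.1367] yawy 10.54 F [-0.7  0.3 -3.9] T [-0.08  0.05  0.05] gap 28.1 q [-0.31  0.62  1.61  0.    0.92 -0.49]
units [ 1.94 -6.15 -0.18] spin units 2.36
```

View pics/f.png

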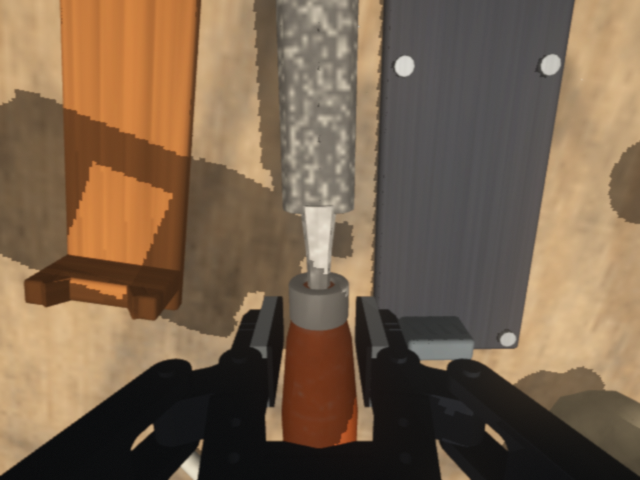

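The wrist view shows the rasp held square, with its blade root at (319,211) and ferrule at (318,280). The rest's lower notch is at left, near (105,285). I'll measure how the grasp lies along the rasp.

```bash
python3 - <<'E'
from h import *
w=dict(np.load("w.npz"));tcp=np.array([.589,-.0724,.1367])
a=np.radians(10.5);ex=np.array([np.cos(a),np.sin(a),0]);ey=np.array([-np.sin(a),np.cos(a),0])
for n,u,z in [("blade root",(319,211),.1495),("blade far",(317.5,2),.1495),("ferrule front",(318,278),.155)]:
    d=onz(w,*u,z)-tcp;print(n,"x",round(d@ex*1e3,1),"y",round(d@ey*1e3,1))
E
```

```text
blade root x 0.9 y 47.2
blade far x 0.4 y 104.8
ferrule front x 0.6 y 26.9
```

Emit:
send_rows(commands="20 0.1 -0.3 0 0;20 0.3 -0.7 0 0;20 0.3 -0.8 0 0;20 0.3 -0.8 0 0;20 0.3 -0.8 0 0;20 0.3 -0.8 0 0;20 0.3 -0.8 0 0;20 0.2 -0.7 0 0;20 0.1 -0.4 0 0;20 0 0 0 0.3;20 0 0 0 0.6;20 0 0 0 0.7;20 0 0 0 0.5;20 0 0 0 0.28;20 0 0 0 0;20 0 0 0 0")

```text
t: 18.2
tcp_pos: [0.4607, -0.0515, 0.1356]
tool_rot: [0.701, 0.713, 0.0, 0.0]
force: [-0.8, 0.1, -3.6]
finger_gap: 0.331
gripper_force: 49.9
```

```bash
python3 d.py .4615 -.061 .09 1.05; python3 - <<'E'
from h import *
w=cams.snapshot("wrist");s=cams.snapshot("scene")
a=cv2.resize(s["pixels"][220:350,210:360],(320,277),interpolation=cv2.INTER_CUBIC)
o=np.zeros((480,800,3),np.uint8);o[:,:480]=w["pixels"][:,80:560];o[:277,480:]=a
cv2.imwrite("pics/g.png",o[:,:,::-1])
E
```

```text
t 18.2 tcp [ 0.4607 -0.0515  0.1356] yawy 1.02 F [-0.8  0.1 -3.6] T [-0.05 -0.01  0.01] gap 28.3 q [-0.35  0.49  1.93  0.    0.72 -0.37]
units [-0.48  0.03  2.28] spin units -0.01
```

View pics/g.png

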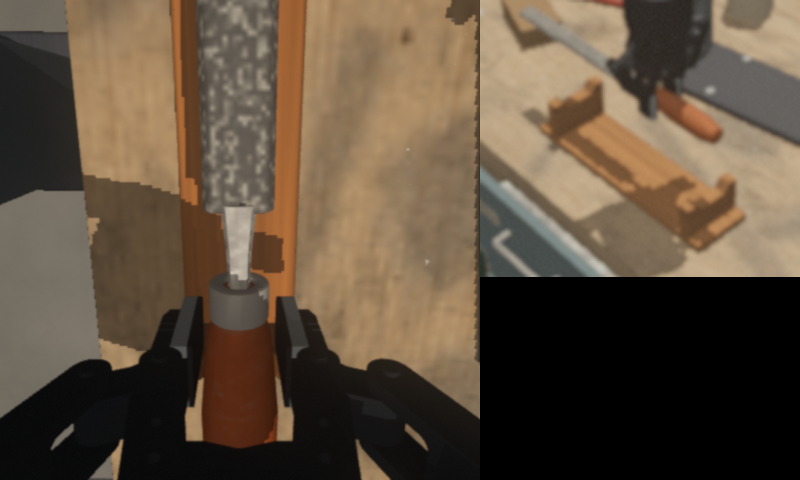

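```bash
python3 - <<'E'
from h import *
w=cams.snapshot("wrist");hsv=cv2.cvtColor(w["pixels"],cv2.COLOR_RGB2HSV)
print(hsv[130,80+188],hsv[130,80+330])
m=cv2.inRange(hsv,(5,135,60),(20,255,255))
for r in range(20,180,30):
    c=np.where(m[r])[0];c=c[(c>230)&(c<410)]
    L,Rr=onz(w,c.min(),r,.012),onz(w,c.max()+1,r,.012)
    b=[onz(w,u,r,.148) for u in (0,)]
    print(r,c.min(),c.max(),L.round(4),Rr.round(4),"mid",((L+Rr)/2).round(4))
print("blade",onz(w,80+238,205,.148),onz(w,80+237.5,3,.148))
E
```

```text
[ 13 158  92] [ 16  98 143]
20 252 385 [0.4198 0.0735 0.012 ] [0.4963 0.075  0.012 ] mid [0.4581 0.0742 0.012 ]
50 253 384 [0.4199 0.0579 0.012 ] [0.4968 0.0593 0.012 ] mid [0.4584 0.0586 0.012 ]
80 255 383 [0.4206 0.0416 0.012 ] [0.4973 0.043  0.012 ] mid [0.459  0.0423 0.012 ]
110 256 381 [0.4207 0.0246 0.012 ] [0.4973 0.026  0.012 ] mid [0.459  0.0253 0.012 ]
140 258 380 [0.4214 0.0068 0.012 ] [0.4978 0.0082 0.012 ] mid [0.4596 0.0075 0.012 ]
170 259 379 [ 0.4215 -0.0118  0.012 ] [ 0.4984 -0.0104  0.012 ] mid [ 0.46   -0.0111  0.012 ]
blade [ 0.45906217 -0.00166223  0.148     ] [0.45793561 0.0534683  0.148     ]
```

Emit:
send_rows(commands="20 -0.2 0 0 -0.07;20 -0.28 0.03 0 0;20 0 0 0.4 0;20 0 0 0.8 0;20 0 0 0.8 0;20 0 0 0.5 0;20 0 0 0.3 0;20 0 0 0.1 0;20 0 0 0 0;20 0 0 0 0")

```text
t: 19.18
tcp_pos: [0.4613, -0.0611, 0.0779]
tool_rot: [0.699, 0.715, 0.0, 0.0]
force: [-0.1, 0.8, -2.9]
finger_gap: 0.329
gripper_force: 49.9
```

```bash
python3 d.py .4614 -.061 .0483 1.3
```

```text
t 19.18 tcp [ 0.4613 -0.0611  0.0779] yawy 1.28 F [-0.1  0.8 -2.9] T [-0.03  0.   -0.02] gap 28.1 q [-0.37  0.61  1.96  0.    0.57 -0.39]
units [0.   0.01 1.48] spin units -0.01
```

Emit:
send_rows(commands="20 0 0 0.2 0;20 0 0 0.3 0;20 0 0 0.3 0;20 0 0 0.2 0;20 0 0 0.12 0;20 0 0 0.08 0;20 0 0 0.06 0;20 0 0 0 0;20 0 0 0 0")

```text
t: 19.93
tcp_pos: [0.461, -0.0609, 0.0526]
tool_rot: [0.699, 0.715, 0.0, 0.0]
force: [0.3, 1.1, -3.7]
finger_gap: 0.333
gripper_force: 49.9
```

```bash
python3 d.py .4614 -.061 .0483 1.3
```

```text
t 19.93 tcp [ 0.461  -0.0609  0.0526] yawy 1.28 F [ 0.3  1.1 -3.7] T [-0.    0.02  0.01] gap 28.4 q [-0.37  0.66  1.97  0.    0.51 -0.39]
units [-0.    0.02  0.21] spin units -0.01
```

No contact yet, with 3–4 mm to go. I'll lower in 0.8 mm steps.

Emit:
send_rows(commands="20 0 0 0.04 0;20 0 0 0.04 0;20 0 0 0.04 0;20 0 0 0 0")

```text
t: 20.27
tcp_pos: [0.461, -0.0609, 0.0501]
tool_rot: [0.699, 0.715, 0.0, 0.0]
force: [-0.5, -0.4, -3.5]
finger_gap: 0.332
gripper_force: 49.9
```

```bash
python3 d.py .4614 -.061 .0483 1.3
```

```text
t 20.27 tcp [ 0.461  -0.0609  0.0501] yawy 1.29 F [-0.5 -0.4 -3.5] T [0.   0.03 0.05] gap 28.4 q [-0.37  0.66  1.97 -0.    0.5  -0.39]
units [-0.    0.02  0.09] spin units -0.0
```

Emit:
send_rows(commands="20 0 0 0.04 0;20 0 0 0.02 0;20 0 0 0 0")

```text
t: 20.52
tcp_pos: [0.461, -0.0609, 0.05]
tool_rot: [0.699, 0.715, 0.0, 0.0]
force: [-1.8, 0.7, 8.0]
finger_gap: 0.332
gripper_force: 51.5
```

```bash
python3 d.py .4614 -.061 .0483 1.3
```

```text
t 20.52 tcp [ 0.461  -0.0609  0.05  ] yawy 1.29 F [-1.8  0.7  8. ] T [0.01 0.24 0.03] gap 28.3 q [-0.37  0.66  1.97 -0.    0.5  -0.39]
units [-0.    0.02  0.09] spin units -0.0
```

Emit:
send_rows(commands="24 0 0 -0.02 0;29 0 0 0 0;32 0 0 0 0;38 0 0 0 0;50 0 0 0 0;65 0 0 0 0;70 0 0 0 0;70 0 0 -0.3 0;70 0 0 -0.7 0;70 0 0 -1 0;70 0 0 -1 0;70 0 0 -1 0;70 0 0 -1 0;70 0 0 -1 0;70 0 0 -0.5 0;70 0 0 0 0")

```text
t: 21.85
tcp_pos: [0.4623, -0.0614, 0.1819]
tool_rot: [0.699, 0.715, 0.001, 0.003]
force: [0.3, 0.1, -0.0]
finger_gap: 0.816
gripper_force: 0.0
```

```bash
python3 d.py .4614 -.061 .0483 1.3;python3 - <<'E'
from h import *
w=cams.snapshot("wrist");s=cams.snapshot("scene")
a=cv2.resize(s["pixels"][180:350,220:400],(320,302),interpolation=cv2.INTER_CUBIC)
o=np.zeros((480,800,3),np.uint8);o[:,:480]=w["pixels"][:,80:560];o[:302,480:]=a
cv2.imwrite("pics/i.png",o[:,:,::-1])
E
```

```text
t 21.85 tcp [ 0.4623 -0.0614  0.1819] yawy 1.29 F [ 0.3  0.1 -0. ] T [-0.02 -0.01 -0.  ] gap 69.7 q [-0.37  0.41  1.88  0.    0.85 -0.39]
units [ 0.03 -0.08  6.68] spin units -0.0
```

View pics/i.png

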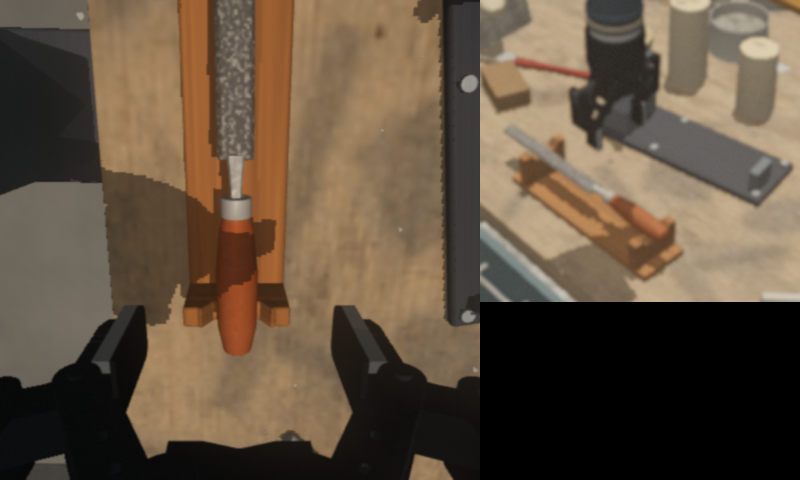

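The rasp lies home in both notches: its handle is centred in the lower upright near (236,305) and the blade crosses the higher one. The gripper is clear at z ≈ 0.18, so I'm handing in.

```bash
python3 -c "
from station import sign_off
print(sign_off())"
```

```text
the job is handed in; nothing more can be done
None
```

I loosened the knob clockwise until I felt its stop (about 2.56 rad, wrist torque read about 0.74 N·m), then drew the rasp out and set it in the rest with its handle at the lower upright; the job is handed in at about 22 s, no verdict shown.

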